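# Pack the sanding kit into its nested tray

### The job

Pack the bronze-sanding kit tray: lay the white pencil grinder from the front of the bench, the silver air coupler, the brick-red rubbing block and the flap wheel each fully down in the nest made for it, the grinder with its stone in the open bay and the flap wheel with its shank in the forked post. The all-brass coupler and the polishing-compound bar look alike but belong to another kit: leave them where they lie.

Things in the scene. Friction and masses are not known exactly. Their poses are not given: they have to be found in the camera images.
- pencil_grinder: Straight air grinder, white round body; 202 mm long (its y), 38 wide, 27 high, 0.36 kg, lying near the bench's front right edge. Origin: underside, middle of its length. The body is 27 mm wide, centred at x = -5 mm, from y = -33 to +67 mm; grasp it across x near y = +17 mm. Thin spindle and small brown stone at the -y end (to -101 mm), air tail 16 mm thick at the +y end (to +101 mm).
- steel_coupler: Silver quick coupler with a small brass tail, 26 x 88 x 26 mm, lying. Origin: centre of its underside; long axis = its y. The sleeve, 24 mm wide, runs from y = -44 to +9 mm: grasp it across x near y = -8 mm. The thin tail (12 mm thick) is at +y.
- rubbing_block: Rectangular brick-red sanding block with flat faces, 36 x 90 x 27 mm. Origin: centre of its underside; long axis = its y. Grasp across x (36 mm).
- flap_wheel: Brown abrasive flap wheel on a steel shank, lying on its rim, 50 x 70 x 50 mm; can roll along its x. Origin: underside, middle of its length. The wheel (48 mm diameter, 25 mm thick) has its axis along y, 25 mm above the origin, and is centred at y = -22 mm; the 6 mm shank points to +y, to y = +35 mm. Grasp the wheel across its diameter, along x.
- brass_coupler: Look-alike, not in this kit: quick coupler, brass-coloured all over, 26 x 88 x 26 mm, long axis = its y, origin at the centre of its underside.
- compound_bar: Look-alike, not in this kit: worn, slightly curved bar of red-orange polishing compound, 43 x 106 x 33 mm, bigger and smoother than the rubbing block; long axis = its y, origin at the centre of its underside.
- coupler_nest: Black nest, blue pocket floor, 83 x 125 mm; pocket 42 mm wide (its x), 106 mm long (its y), rims 16 mm above the floor, long sides open over the middle 54 mm for the fingers. The silver coupler lies centred in it along y, either way round. Fixed; origin: centre of its underside, floor 10 mm higher.
- block_nest: Black nest, orange pocket floor, 83 x 125 mm; pocket 54 mm wide (its x), 108 mm long (its y), rims 16 mm above the floor, long sides open over the middle 54 mm for the fingers. The rubbing block lies centred in it along y, either way round. Fixed; origin: centre of its underside, floor 10 mm higher.
- flap_nest: Black nest, yellow inlay, 83 x 125 mm. The wheel stands on the floor over the nest's origin, between two round chocks 7 mm high at x = -21 and +21 mm, a plain stop at y = -22 and a forked post at y = +22 mm (both 34 mm high, fork 12 mm wide). The shank points to the nest's +y through the fork (flap wheel's origin at y = +22 mm). Fixed; origin: centre of its underside, floor 10 mm higher.
- grinder_nest: Long black nest, green pocket floor, 83 x 251 mm (long along its y), rims 16 mm above the floor. Body pocket 44 mm wide, y = -42 to +76 mm, sides open y = -10 to +44 for the fingers; 25 mm slot to y = -60, 60 mm stone bay to -116; 32 mm tail slot to +116. Grinder: stone towards nest -y, its origin at nest x = +5, y = 0 mm. Fixed; origin: centre of its underside, floor 10 mm higher.
Things that resemble listed ones, but are neither listed nor needed, are in the scene too. Leave any pink look-alike of the flap_wheel alone.

How it is judged:
At the end, for the whole second after the job is handed in: Each of the four kit parts rests released on the floor of its own nest, within 13 mm of its place (flap wheel 16 mm across, grinder 14 mm along) and 0.3 rad (grinder 0.2), shank in the fork, grinder level, stone in the bay; brass coupler and compound bar within 30 mm of their starts (x of pencil_grinder in the frame of grinder_nest between -0.0075 and 0.0185 m and y of pencil_grinder in the frame of grinder_nest between -0.014 and 0.014 m and z of pencil_grinder in the frame of grinder_nest between 0.004 and 0.014 m and angle between the y axis of pencil_grinder and the y axis of grinder_nest, either way round below 0.2 rad and linear speed of each of pencil_grinder, steel_coupler, rubbing_block, flap_wheel below 0.02 m/s and angular speed of each of pencil_grinder, steel_coupler, rubbing_block, flap_wheel below 0.3 rad/s and angle between pencil_grinder's own y axis and vertical between 1.45 and 1.69 rad and x of steel_coupler in the frame of coupler_nest between -0.013 and 0.013 m and y of steel_coupler in the frame of coupler_nest between -0.013 and 0.013 m and z of steel_coupler in the frame of coupler_nest between 0.004 and 0.016 m and angle between the y axis of steel_coupler and the y axis of coupler_nest, either way round below 0.3 rad and x of rubbing_block in the frame of block_nest between -0.013 and 0.013 m and y of rubbing_block in the frame of block_nest between -0.013 and 0.013 m and z of rubbing_block in the frame of block_nest between 0.004 and 0.016 m and angle between the y axis of rubbing_block and the y axis of block_nest, either way round below 0.3 rad and x of flap_wheel in the frame of flap_nest between -0.016 and 0.016 m and y of flap_wheel in the frame of flap_nest between 0.0095 and 0.0355 m and z of flap_wheel in the frame of flap_nest between 0.004 and 0.022 m and angle between the y axis of flap_wheel and the y axis of flap_nest, either way round below 0.3 rad and distance of each of brass_coupler, compound_bar from where it was at the start of the episode below 0.03 m); the robot touches nothing.
It fails at once if a look-alike (brass coupler or compound bar) is moved more than 30 mm (distance of any of brass_coupler, compound_bar from where it was at the start of the episode above 0.03 m).
It also fails if it takes over 106 s, if anything falls off the work surface, if the arm or the gripper's body presses on something with over 40 N, if the wrist force passes 120 N, or if a joint passes its speed limit or range.

### The arm

A 7-joint arm with a two-finger parallel gripper is mounted at the origin on a cart in front of the work surface, level with it; the furniture and walls round the work are solid. World frame = base frame: x ahead of the robot, y to its left, z up, the work surface at z = 0. Lengths are in m, angles in rad, forces in N, time in s.
With the tool pointing down it reaches from about 0.4 to 0.85 m from the base axis. Payload 4.4 kg.
Tool frame: the origin (TCP) lies at the very end of the fingers, on their centre line; the grasp point (between the pads) lies 19 mm behind it (bot.pinch_z is the distance from the TCP to the grasp point, in m); z points along the fingers, y is the line along which they close (so a half turn about z gives the same grasp; the last joint's range is limited). The gripper opens to 94 mm and grips with 3 to 60 N. Pads are 16 mm wide; open, the fingers measure 119 mm over their backs; the gripper's body (75 mm by 177 mm) begins 78 mm behind the grasp point.
Start: joints at [1.074, 0.628, 0.038, 1.517, -0.027, 0.996, -0.02], TCP at [0.271, -0.591, 0.184] pointing down, gripper open.
Joint ranges: [-3.06, 3.06], [-0.37, 2.12], [-1.25, 1.32], [0.18, 2.47], [-1.1, 4.24], [0.23, 1.98], [-2.94, 2.94]. Speed limits (rad/s): [2.57, 2.57, 3.14, 3.14, 3.14, 3.14, 3.14].

### API

Orientations are given as a rotation vector (axis times angle).
In Python, from workcell import sensors, cams, ticket, bot gives the robot as it stands.
- The arm moves only by the tool send_rows, never from a script. Its argument "steps" is one flat list of numbers, 7 for each row, row after row: the shift along the tool's x, y, z in m, then the turn, a rotation vector about the tool's x, y, z in rad, then the opening in per cent of the stroke, from 0 (shut) to 100 (fully open). In form: [tx, ty, tz, wx, wy, wz, grip, tx, ty, tz, wx, wy, wz, grip, ...]. A call has 1 to 20 rows; each row is the pose to reach, as a shift and turn from the pose commanded when the call began, along the tool's axes at that moment; what a row does not reach only later rows make up. A row lasts 1/12 s, in which the tool goes at most 41.7 mm and 7.16 degrees, less where a joint would pass 70% of its speed; a pose out of reach is approached as far as the arm can. A call with a gripper value outside its range is refused whole. The fingers move at their own pace and stop on an object; "force" is the grip in N (left out, the last holds). Time passes only in rows, so rows that repeat a pose let the fingers close. It gives the time, the measured TCP pose, the force, the opening and the grip force at its end, in the units of the state.
- sensors.observe(): the state, without advancing time (a new reading comes with each control period).
- cams.get_image(name): name is "scene" or "top"; returns the picture (384x512x3 uint8, red, green, blue); there is no depth.
- cams.camera_info(name): a dict with "fx", "fy", "cx", "cy" (pixels), "dist" ([k1, k2, p1, p2, k3] as OpenCV has them; the pictures are not rectified), "extrinsics" (4x4, takes a point from camera to world coordinates). Camera axes: x right, y down, z forward; pixel columns grow to the right and rows downward; lengths in m; the calibration is good to about 2 mm. A picture is of the moment at which its call begins. camera_info takes no time and is no camera call.
- ticket.job_done(): hands the job in; it is judged then, once.
The state is a dict: "clock": time; "joints": joint angles; "qd": joint speeds; "joint_torque": joint torques, N m; "tcp_pos": TCP position; "tcp_rot": TCP orientation; "force": force on the tool from outside, world axes, zero at the start; "torque": the same for the moment, N m; "width": opening from 0.0 (shut) to 1.0 (fully open); "grasp_force": force on a finger pad.
Only numpy, scipy, OpenCV 4.12 (cv2) and the standard library are available. Lean on these libraries where they do the work, as an engineer would, in place of code of your own. Each camera call takes 0.05 s, during which the arm holds its last target. There are 200 camera calls.

## Working session

There is one attempt and no reset: what is moved stays moved. The work goes in short steps, Python scripts to look and compute and a tool call to move; the robot and the scene stay as the last step left them, time stands still between calls to the robot, and variables do not carry over. Pictures are saved under pics/ and viewed, at most 14 in all, crops included, and the job is handed in when it is done.

Besides the shell and the picture viewer there is one more tool, called after "Request:" by a JSON object that holds its "op" and its "data", one argument or row to a line. send_rows: Moves the arm, as the interface text tells. Its arguments: {"type":"object","properties":{"steps":{"type":"array"},"force":{"type":"number"}},"required":["steps"]}

```bash
ls; mkdir -p pics; python3 - <<'E'
from workcell import sensors,cams,bot
import cv2,numpy as np
s=sensors.observe();print({k:np.round(s[k],4).tolist() for k in s});print(bot.pinch_z)
for n in("scene","top"):
    cv2.imwrite(f"pics/{n}0.png",cams.get_image(n)[...,::-1])
    i=cams.camera_info(n);print(n,{k:np.round(i[k],4).tolist() for k in i})
E
```

```text
pics
{'clock': 0.0, 'joints': [1.0742, 0.6293, 0.0385, 1.5184, -0.027, 0.9963, -0.02], 'qd': [-0.0022, -0.0003, -0.0001, 0.0003, 0.0013, -0.0008, -0.0023], 'joint_torque': [-0.0014, -54.9747, 1.1432, -18.6643, -0.0522, 0.0238, 0.0002], 'tcp_pos': [0.2711, -0.59, 0.183], 'tcp_rot': [-3.0672, -0.671, 0.0007], 'force': [-0.6647, 0.3244, -0.251], 'torque': [0.0271, -0.0061, 0.023], 'grasp_force': 0.0, 'width': 1.0011}
0.0188
scene {'fx': 378.767, 'fy': 378.767, 'cx': 252.4148, 'cy': 190.6768, 'dist': [-0.0469, 0.0, 0.0, 0.0, 0.0], 'extrinsics': [[-0.8244, -0.3534, 0.4422, 0.0551], [-0.5659, 0.4961, -0.6586, 0.7501], [0.0134, -0.7931, -0.6089, 0.7122], [0.0, 0.0, 0.0, 1.0]]}
top {'fx': 454.625, 'fy': 454.625, 'cx': 253.9928, 'cy': 191.7563, 'dist': [-0.01, 0.0, 0.0, 0.0, 0.0], 'extrinsics': [[0.0251, -0.978, 0.207, 0.3208], [-0.9997, -0.0242, 0.0067, -0.0152], [-0.0015, -0.2071, -0.9783, 1.1695], [0.0, 0.0, 0.0, 1.0]]}
```

```bash
python3 -c "
import cv2
for n in('scene','top'):
    a=cv2.imread(f'pics/{n}0.png');cv2.imwrite(f'pics/{n}0b.png',cv2.resize(a,(798,598),interpolation=cv2.INTER_CUBIC))"
```

```text
(no output)
```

View pics/top0b.png

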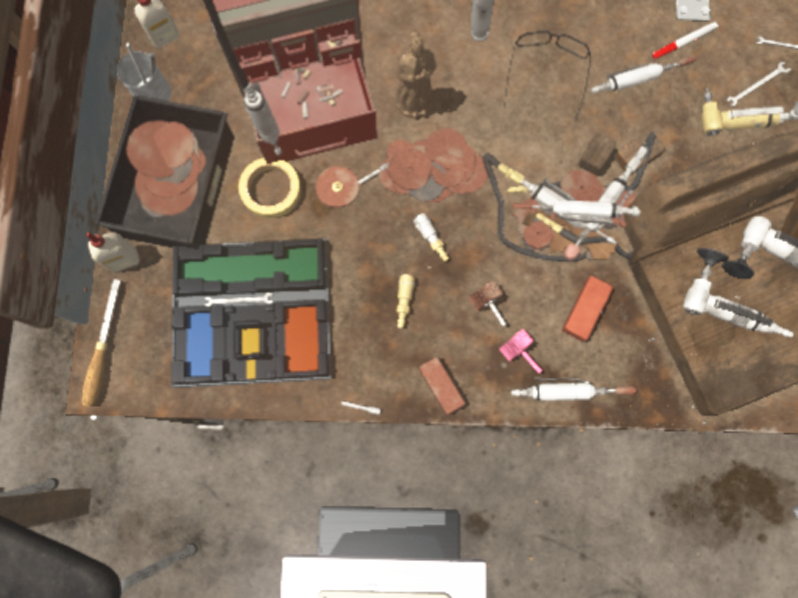

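View pics/scene0b.png

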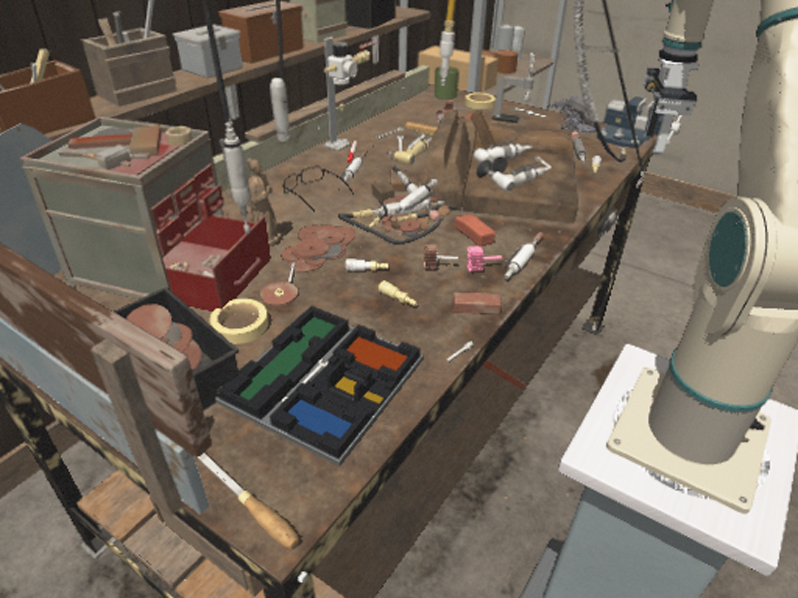

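Top view (798-px scale), candidates:
- **Grinder:** front white grinder at (570,392), against the others at (640,75) and (590,208).
- **Coupler:** silver with brass tail at (430,235), against all-brass at (404,300).
- **Block:** flat brick-red at (442,385), against the red-orange compound bar at (588,308).
- **Flap wheel:** brown at (490,300), against pink at (520,350), and the disc at (337,186).

My choice is the first of each. I'll check it in a close crop.

```bash
python3 -c "
import cv2
a=cv2.imread('pics/top0.png')
cv2.imwrite('pics/c1.png',cv2.resize(a[130:270,250:415],None,fx=4.2,fy=4.2,interpolation=cv2.INTER_CUBIC))
cv2.imwrite('pics/c2.png',cv2.resize(a[145:255,100:225],None,fx=5,fy=5,interpolation=cv2.INTER_CUBIC))"
```

```text
(no output)
```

View pics/c1.png

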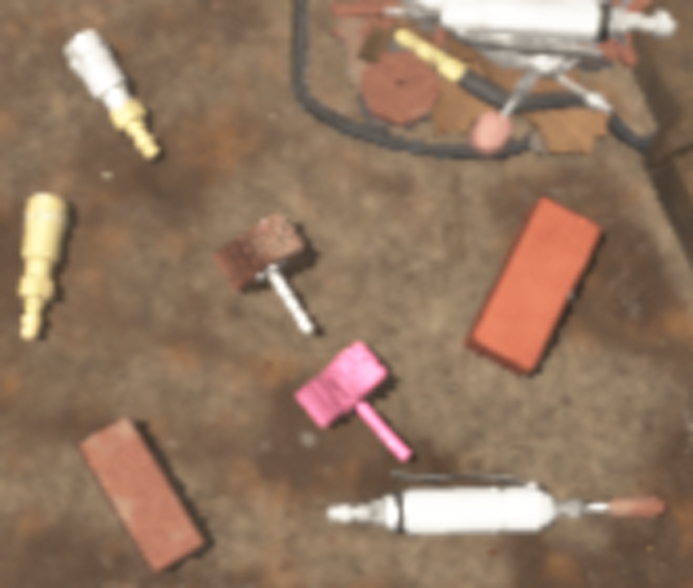

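View pics/c2.png

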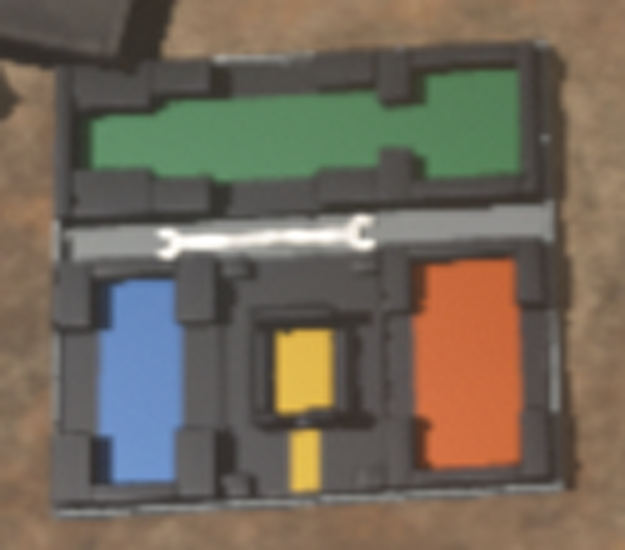

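The crop confirms the choice. Crop pixels: silver coupler (110,95), brown wheel (262,250), matte brick block (143,495) and front grinder (500,510) with its stone at the right. The grinder nest's stone bay is also at the right (470,120), and the yellow strip of the flap nest points to the robot. Next I turn these into positions.

```bash
cat > h.py <<'E'
import numpy as np,cv2
from workcell import cams,sensors,bot
from scipy.spatial.transform import Rotation as R
def px2w(p,z,n="top"):
    i=cams.camera_info(n);K=np.array([[i["fx"],0,i["cx"]],[0,i["fy"],i["cy"]],[0,0,1]])
    d=cv2.undistortPoints(np.array([[p]],float),K,np.array(i["dist"]))[0,0]
    E=np.array(i["extrinsics"]);v=E[:3,:3]@[d[0],d[1],1];o=E[:3,3]
    return o+v*(z-o[2])/v[2]
def w2px(P,n="top"):
    i=cams.camera_info(n);K=np.array([[i["fx"],0,i["cx"]],[0,i["fy"],i["cy"]],[0,0,1]])
    E=np.linalg.inv(np.array(i["extrinsics"]))
    return cv2.projectPoints(np.array(P,float).reshape(-1,3),cv2.Rodrigues(E[:3,:3])[0],E[:3,3],K,np.array(i["dist"]))[0][:,0]
E
python3 - <<'E'
from h import *
np.set_printoptions(precision=4,suppress=True)
c1=lambda x,y,z:px2w((250+(x+.5)/4.2-.5,130+(y+.5)/4.2-.5),z)
c2=lambda x,y,z:px2w((100+(x+.5)/5-.5,145+(y+.5)/5-.5),z)
def show(n,a,b): print(n,a[:2],b[:2],"mid",((a+b)/2)[:2],"len",np.linalg.norm(a-b),"ang",np.degrees(np.arctan2(*(b-a)[1::-1])))
show("coupler sleeve->tail",c1(78,38,.013),c1(153,155,.013))
B=[c1(*p,.027) for p in((82,443),(128,419),(205,541),(160,570))]
show("block end-end",(B[0]+B[1])/2,(B[2]+B[3])/2);print(np.linalg.norm(B[0]-B[1]),np.linalg.norm(B[2]-B[3]))
show("grinder stone->tail",c1(664,508,.0135),c1(328,513,.0135)); show("body sides",c1(470,487,.0135),c1(470,533,.0135))
show("wheel centre->shank end",c1(262,250,.025),c1(312,331,.025))
for f in(.010,.014):
  print("floor",f)
  show("blueW",c2(100,380,f),c2(185,380,f)); show("blueL",c2(143,281,f),c2(143,484,f+.016))
  show("orW",c2(413,366,f),c2(523,366,f));show("orL",c2(466,261,f),c2(469,468,f+.016))
  show("greenL",c2(522,120,f+.016),c2(89,142,f));show("greenW",c2(265,98,f),c2(265,179,f))
  show("yel",c2(273,368,f),c2(334,368,f));show("strip",c2(290,470,f),c2(320,470,f))
E
```

```text
coupler sleeve->tail [ 0.711  -0.0416] [ 0.6354 -0.09  ] mid [ 0.6732 -0.0658] len 0.08981359616105278 ang -147.39702302786907
block end-end [ 0.4595 -0.0621] [ 0.3866 -0.1091] mid [ 0.4231 -0.0856] len 0.08673836089019235 ang -147.1387486219945
0.03128487160539213 0.031870064556676576
grinder stone->tail [ 0.4228 -0.4002] [ 0.4149 -0.1976] mid [ 0.4188 -0.2989] len 0.20277198577013697 ang 92.23870458147213
body sides [ 0.4326 -0.2835] [ 0.405  -0.2829] mid [ 0.4188 -0.2832] len 0.027605634223862294 ang 178.66640103407008
wheel centre->shank end [ 0.5735 -0.1567] [ 0.5238 -0.187 ] mid [ 0.5486 -0.1718] len 0.05819016618319579 ang -148.58846362275668
floor 0.01
blueW [0.4816 0.3368] [0.4827 0.293 ] mid [0.4821 0.3149] len 0.04387012233693198 ang -88.55632033285997
blueL [0.534  0.3189] [0.4272 0.3058] mid [0.4806 0.3123] len 0.10873594769492759 ang -172.9803584476506
orW [0.4929 0.1759] [0.4943 0.1192] mid [0.4936 0.1476] len 0.05672176931221787 ang -88.56835913075597
orL [0.5487 0.1515] [0.4394 0.1421] mid [0.4941 0.1468] len 0.11086533905346525 ang -175.07248944095915
greenL [0.621 
[... 549 characters left out ...]
 0.3046] mid [0.48   0.3112] len 0.10837588838880567 ang -172.97247336119992
orW [0.4923 0.1752] [0.4937 0.1187] mid [0.493 0.147] len 0.05652609267509564 ang -88.56835913075591
orL [0.5479 0.1509] [0.439  0.1415] mid [0.4935 0.1462] len 0.11049715155619408 ang -175.0687824622047
greenL [0.6199 0.1235] [0.6067 0.3523] mid [0.6133 0.2379] len 0.22968077019510938 ang 93.32283352733785
greenW [0.6328 0.2615] [0.589  0.2584] mid [0.6109 0.2599] len 0.04389863826626472 ang -175.90676074501724
yel [0.4895 0.2471] [0.4903 0.2158] mid [0.4899 0.2315] len 0.03137031393536641 ang -88.56325916905588
strip [0.4374 0.2348] [0.4377 0.2195] mid [0.4375 0.2272] len 0.015285256043164296 ang -88.5488878944565
```

```bash
cat >> h.py <<'E'
def box(x0,x1,y0,y1,z0,z1): return [[x,y,z] for x in(x0,x1) for y in(y0,y1) for z in(z0,z1)]
def cyl(y0,y1,r,zc,x=0):
    a=np.linspace(0,2*np.pi,24);return [[x+r*np.cos(t),y,zc+r*np.sin(t)] for t in a for y in(y0,y1)]
def quad(w,l,z): return [[-w,-l,z],[w,-l,z],[w,l,z],[-w,l,z]]
PARTS=dict(coupler=[cyl(-.044,.009,.012,.013),cyl(.009,.044,.006,.013)],block=[box(-.018,.018,-.045,.045,0,.027)],
 grinder=[cyl(-.033,.067,.0135,.0135,-.005),cyl(.067,.101,.008,.0135,-.005),cyl(-.101,-.033,.004,.0135,-.005)],
 wheel=[cyl(-.0345,-.0095,.024,.025),cyl(-.0095,.035,.003,.025)])
NEST=dict(nb=[quad(.021,.053,.01),quad(.0415,.0625,.026)],no=[quad(.027,.054,.01),quad(.0415,.0625,.026)],
 nf=[quad(.0415,.0625,.01),[[-.006,.022,.044],[.006,.022,.044],[.006,.022,.01],[-.006,.022,.01]]],ng=[quad(.0415,.1255,.026),[[-.022,-.042,.01],[.022,-.042,.01],[.022,.076,.01],[-.022,.076,.01]],
 [[-.03,-.116,.01],[.03,-.116,.01],[.03,-.06,.01],[-.03,-.06,.01]]])
def overlay(img,poses,n,off,s):
    for k,(x,y,a) in poses.items():
        M=R.from_euler("z",a,degrees=True).as_matrix()
        for P in PARTS.get(k,NEST.get(k)):
            q=((w2px(np.array(P)@M.T+[x,y,0],n)-off+.5)*s-.5).astype(np.float32)
            if k in PARTS:q=cv2.convexHull(q)
            cv2.polylines(img,[np.round(q*16).astype(np.int32).reshape(-1,1,2)],True,(255,255,0),1,cv2.LINE_AA,4)
    return img
E
cat > ov.py <<'E'
from h import *
ang=lambda x,y,a,d:(x+d*np.cos(np.radians(a)),y+d*np.sin(np.radians(a)))
g=R.from_euler("z",2.2,degrees=True).as_matrix()@[.005,0,0]
P=dict(coupler=(.6732,-.0658,-147.4+90-180),block=(.4231,-.0856,-147-90),grinder=(.4188+g[0],-.2989+g[1],2.2),
 wheel=(*ang(.5735,-.1567,-148.6,.022),-148.6-90),
 nb=(.4815,.314,93.6),no=(.494,.147,93.6),nf=(.488,.231,93.6),ng=(.6135,.2385,3.6))
for k in("nb","no","nf"):P[k]=(*P[k][:2],93.6)
for n,a,b in(("top",(slice(130,270),slice(250,415)),4.8),("top",(slice(145,255),slice(100,225)),5),("scene",(slice(140,295),slice(135,360)),3.5)):
    im=cv2.imread(f"pics/{n}0.png")[a];im=cv2.resize(im,None,fx=b,fy=b,interpolation=cv2.INTER_CUBIC)
    overlay(im,P,n,np.array([a[1].start,a[0].start]),b);cv2.imwrite(f"pics/o_{n}{a[0].start}.png",im)
E
sed -i 's/(.*P\[k\]\[:2\],93.6)/(*P[k][:2],93.6+180-90-90)/' ov.py; python3 - <<'E'
s=open('ov.py').read()
# nests nb,no,nf: y axis along world -x => rot such that R*[0,1]=dir(-176.4) -> a=-266.4=93.6
open('ov.py','w').write('\n'.join(l for l in s.splitlines() if not l.startswith('for k in("nb"')))
E
python3 ov.py; cd pics; python3 -c "
import cv2,numpy as np
a=cv2.imread('o_top130.png');print(a.shape,cv2.imread('o_scene140.png').shape)"
```

```text
File "ov.py", line 7
    for k in(*P[k][:2],93.6+180-90-90)
                                      ^
SyntaxError: expected ':'
[ WARN:0@0.016] global loadsave.cpp:275 findDecoder imread_('o_top130.png'): can't open/read file: check file path/integrity
Traceback (most recent call last):
AttributeError: 'NoneType' object has no attribute 'shape'
```

```bash
sed -i '/^for k in(\*P/d' ov.py; python3 ov.py; python3 -c "
import cv2
print(cv2.imread('pics/o_scene140.png').shape)"
```

```text
(542, 788, 3)
```

View pics/o_top130.png

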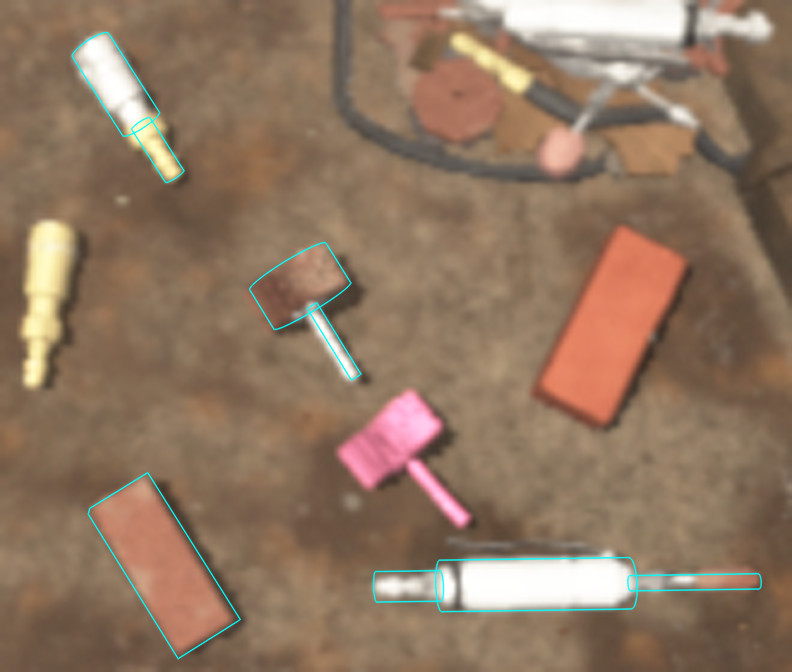

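View pics/o_top145.png

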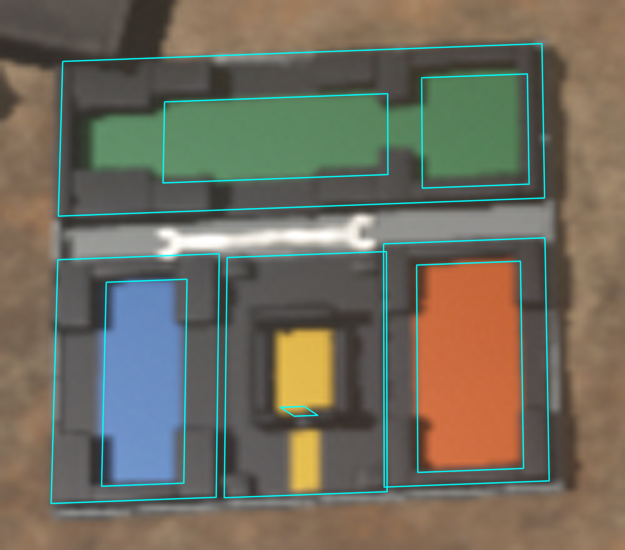

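View pics/o_scene140.png

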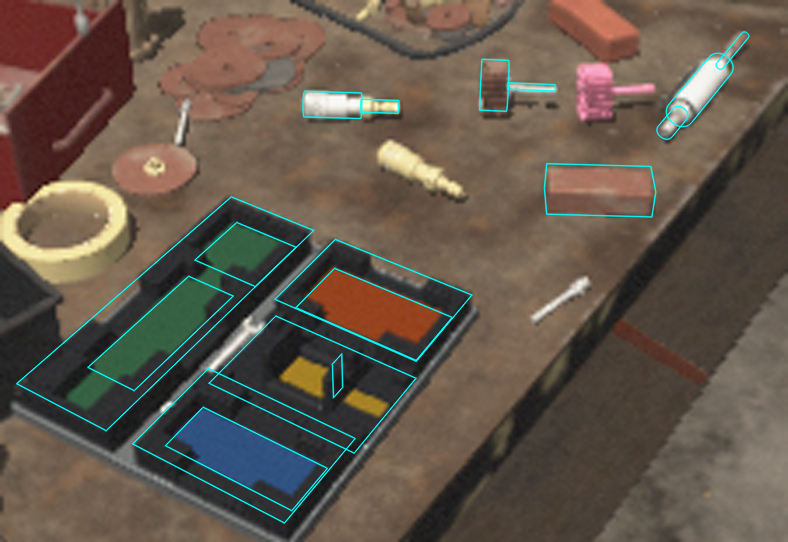

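The overlays match the parts within about 1 px in both views. In the scene view the nests sit about 1–2 px low and right, so I'll zoom there to pin down the tray.

```bash
python3 -c "
import cv2
a=cv2.imread('pics/scene0.png')[194:294,138:271]
cv2.imwrite('pics/c3.png',cv2.resize(a,None,fx=6,fy=6,interpolation=cv2.INTER_CUBIC))"
```

```text
(no output)
```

View pics/c3.png

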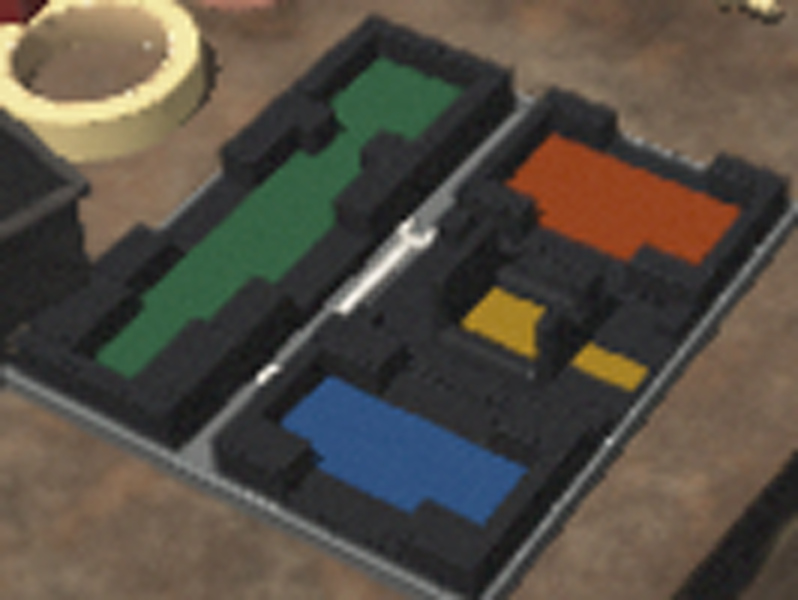

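```bash
python3 - <<'E'
from h import *
np.set_printoptions(precision=4,suppress=True)
c3=lambda x,y,z:px2w((138+(x+.5)/6-.5,194+(y+.5)/6-.5),z,"scene")[:2]
c2=lambda x,y,z:px2w((100+(x+.5)/5-.5,145+(y+.5)/5-.5),z)[:2]
for f in(.01,.013):
    print(f,"or",c3(555,133,f),c3(740,208,f),"bl",c3(330,378,f),c3(527,468,f),"green bay",c3(380,57,f),c3(462,90,f))
    print(" strip -y",c3(582,342,f),c3(650,372,f),"+y",c3(572,362,f),c3(638,390,f))
    print(" rims g",c3(375,17,f+.016),c3(515,70,f+.016),"o",c3(550,88,f+.016),c3(788,182,f+.016), "top: g",c2(541,43,f+.016),c2(551,198,f+.016))
    print(" top strip",c2(290,433,f),c2(320,431,f),c2(290,491,f),c2(320,490,f))
E
```

```text
0.01 or [0.5507 0.1221] [0.4521 0.1147] bl [0.534  0.2982] [0.4382 0.2891] green bay [0.6536 0.1268] [0.6056 0.123 ]
 strip -y [0.4611 0.2216] [0.4279 0.219 ] +y [0.4577 0.2332] [0.4262 0.23  ]
 rims g [0.6619 0.1191] [0.5819 0.1115] o [0.5605 0.1124] [0.4348 0.1027] top: g [0.6629 0.1161] [0.5798 0.1071]
 top strip [0.4567 0.237 ] [0.4581 0.2217] [0.4271 0.2349] [0.428  0.2197]
0.013 or [0.5486 0.1248] [0.4504 0.1174] bl [0.5319 0.3001] [0.4366 0.2911] green bay [0.6511 0.1294] [0.6032 0.1257]
 strip -y [0.4593 0.2239] [0.4263 0.2213] +y [0.456  0.2354] [0.4246 0.2322]
 rims g [0.6593 0.1218] [0.5796 0.1143] o [0.5583 0.1152] [0.4332 0.1056] top: g [0.662  0.1157] [0.5791 0.1067]
 top strip [0.4563 0.2363] [0.4578 0.221 ] [0.4268 0.2343] [0.4277 0.2191]
```

The scene zoom confirms the tray lies on the bench. Green bay corner is at (380,57), orange at (555,133), blue at (330,378), and the fork post at (555,320) is on the robot's side. Both views agree within 2–3 mm. Now I'll plan the moves.

```bash
cat > plan.py <<'E'
import sys
from h import *
np.set_printoptions(suppress=True)
def plan(*W):  # W: x,y,z(TCP),yaw of tool x in deg
    s=sensors.observe();p0=np.array(s["tcp_pos"]);R0=R.from_rotvec(s["tcp_rot"])
    print("t",round(s["clock"],2),"pos",np.round(p0,4),"yaw",np.round(np.degrees(np.arctan2(*R0.as_matrix()[1::-1,0])),2),"w",round(s["width"],3),"gf",round(s["grasp_force"],1),"F",np.round(s["force"],1))
    for x,y,z,a in W:
        c,q=np.cos(np.radians(a)),np.sin(np.radians(a))
        Rt=R.from_matrix([[c,q,0],[q,-c,0],[0,0,-1]])
        print(np.round(R0.inv().apply(np.array([x,y,z])-p0),4).tolist(),np.round((R0.inv()*Rt).as_rotvec(),4).tolist())
plan(*[tuple(map(float,a.split(","))) for a in sys.argv[1:]])
E
python3 plan.py .418,-.282,.12,92.2 .418,-.282,.004,92.2
```

```text
t 0.1 pos [ 0.2712 -0.59    0.1831] yaw 24.68 w 0.997 gf 0.0 F [-0.9 -0.5  0.7]
[0.262, -0.2185, 0.0634] [-0.0015, -0.0009, -1.1784]
[0.262, -0.2183, 0.1794] [-0.0015, -0.0009, -1.1784]
```

Request:
{"op": "send_rows", "data": {
  "steps": [0.262,-0.2185,0.0634,0,0,-1.1784,85,0.262,-0.2185,0.0634,0,0,-1.1784,85,0.262,-0.2185,0.0634,0,0,-1.1784,85,0.262,-0.2185,0.0634,0,0,-1.1784,85,0.262,-0.2185,0.0634,0,0,-1.1784,85,0.262,-0.2185,0.0634,0,0,-1.1784,85,0.262,-0.2185,0.0634,0,0,-1.1784,85,0.262,-0.2185,0.0634,0,0,-1.1784,85,0.262,-0.2185,0.0634,0,0,-1.1784,85,0.262,-0.2185,0.0634,0,0,-1.1784,85,0.262,-0.2185,0.0634,0,0,-1.1784,85,0.262,-0.2184,0.11,0,0,-1.1784,85,0.262,-0.2184,0.15,0,0,-1.1784,85,0.262,-0.2183,0.17,0,0,-1.1784,85,0.262,-0.2183,0.1784,0,0,-1.1784,85,0.262,-0.2183,0.1784,0,0,-1.1784,85],
  "force": 25
}}

```text
clock: 1.43
tcp_pos: [0.4167, -0.2828, 0.0037]
tcp_rot: [-2.178, -2.259, 0.002]
force: [-0.7, -0.4, 1.1]
width: 0.846
grasp_force: 0.0
```

Request:
{"op": "send_rows", "data": {
  "steps": [0,0,0,0,0,0,60,0,0,0,0,0,0,50,0,0,0,0,0,0,40,0,0,0,0,0,0,30,0,0,0,0,0,0,20,0,0,0,0,0,0,10,0,0,0,0,0,0,10,0,0,0,0,0,0,10],
  "force": 25
}}

```text
clock: 2.1
tcp_pos: [0.4185, -0.2829, 0.0057]
tcp_rot: [2.178, 2.263, 0.0]
force: [0.3, -0.4, 0.0]
width: 0.32
grasp_force: 0.0
```

```bash
python3 plan.py .418,-.282,.16,92.2 .6124,.2565,.16,93.8 .6124,.2565,.016,93.8
```

```text
t 2.1 pos [ 0.4185 -0.2829  0.0057] yaw 92.2 w 0.32 gf 0.0 F [ 0.3 -0.4  0. ]
[0.0009, -0.0004, -0.1543] [0.0003, 0.0002, -0.0001]
[0.5316, 0.2145, -0.1544] [0.0003, 0.0002, -0.028]
[0.5316, 0.2145, -0.0104] [0.0003, 0.0002, -0.028]
```

Request:
{"op": "send_rows", "data": {
  "steps": [0,0,0,0,0,0,10,0,0,0,0,0,0,10,0,0,0,0,0,0,10,0,0,0,0,0,0,10,0,0,-0.015,0,0,0,10,0,0,-0.03,0,0,0,10],
  "force": 25
}}

```text
clock: 2.6
tcp_pos: [0.4176, -0.2823, 0.0351]
tcp_rot: [-2.177, -2.262, 0.001]
force: [0.1, -0.2, -1.1]
width: 0.098
grasp_force: 0.0
```

```bash
python3 plan.py .418,-.282,.15,92.2 .6124,.2565,.15,93.8 .6124,.2565,.016,93.8
```

```text
t 2.6 pos [ 0.4176 -0.2823  0.0351] yaw 92.21 w 0.098 gf 0.0 F [ 0.1 -0.2 -1.1]
[0.0004, 0.0002, -0.1149] [-0.002, -0.0013, 0.0002]
[0.531, 0.2152, -0.1146] [-0.0019, -0.0013, -0.0277]
[0.5309, 0.2155, 0.0194] [-0.0019, -0.0013, -0.0277]
```

The fingers closed on nothing, so I need to look.

```bash
python3 - <<'E'
from h import *
n=[cams.get_image(k)[...,::-1] for k in("top","scene")]
a=cv2.resize(n[0][150:290,290:440],None,fx=2.6,fy=2.6,interpolation=cv2.INTER_CUBIC)
b=cv2.resize(n[1][110:250,260:410],None,fx=2.6,fy=2.6,interpolation=cv2.INTER_CUBIC)
cv2.imwrite("pics/m1.png",np.hstack([a,b]))
E
```

```text
(no output)
```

View pics/m1.png

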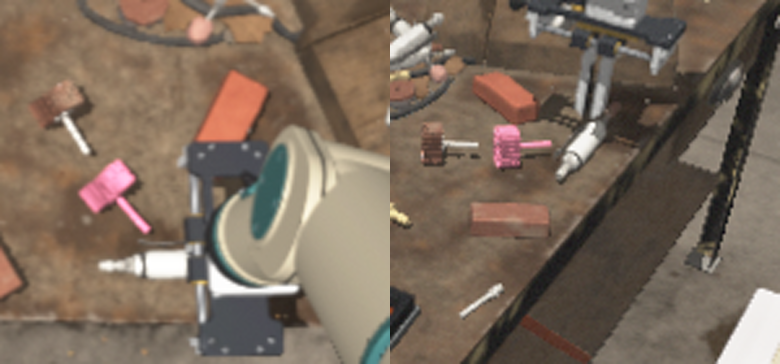

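The grinder still lies in its place at top (165,263), and the fingers are above it. I'll check whether it shifted.

```bash
python3 - <<'E'
from h import *
n={k:cams.get_image(k)[...,::-1] for k in("top","scene")}
for k in n: cv2.imwrite(f"pics/{k}1.png",n[k])
o={k:cv2.imread(f"pics/{k}0.png") for k in n}
for k,sl in(("top",(slice(238,265),slice(325,360))),("scene",(slice(155,182),slice(322,338)))):
    for nm,im in(("old",o[k]),("new",n[k])):
        m=(im[sl].min(2)>150);ys,xs=np.nonzero(m);print(k,nm,m.sum(),xs.mean()+sl[1].start,ys.mean()+sl[0].start,xs.min()+sl[1].start)
        if k=="top": print([round(float(np.nonzero(m[:,c])[0].mean()+sl[0].start),1) if m[:,c].any() else None for c in range(0,35,4)],[int(m[:,c].sum()) for c in range(0,35,4)])
p=sensors.observe()["tcp_pos"]
print(w2px([p,[p[0],p[1],.004],[.418,-.282,.0135]],"scene"),w2px([p],"top"))
a=cv2.resize(n["scene"][120:190,305:380],None,fx=8,fy=8,interpolation=cv2.INTER_CUBIC);cv2.imwrite("pics/m2.png",a)
E
```

```text
top old 230 347.38260869565215 251.12608695652173 328
[None, 252.0, 252.0, 251.5, 251.5, 238.0, 251.0, 251.0, 251.0] [0, 3, 3, 4, 6, 1, 11, 11, 11]
top new 229 347.46724890829694 251.117903930131 328
[None, 252.0, 252.0, 251.5, 251.5, 238.0, 251.0, 251.0, 251.0] [0, 3, 3, 4, 6, 1, 11, 11, 11]
scene old 111 332.1171171171171 166.77477477477478 324
scene new 109 332.0550458715596 166.94495412844037 324
[[335.62490097 159.25045695]
 [334.26394516 167.13310017]
 [334.67788735 164.96519105]] [[363.49466093 250.45404732]]
```

View pics/m2.png

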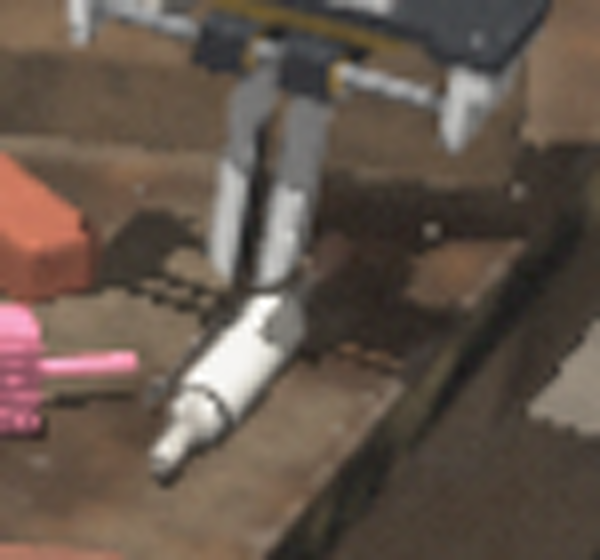

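The grinder did not move, with its tail still at (328,252). In the scene view the fingertips end near (336,155.5), while the projected TCP is at (335.6,159.3). So the tips look about 14 mm higher than reported. I'll test by lowering the open fingers carefully.

Request:
{"op": "send_rows", "data": {
  "steps": [0,0,0,0,0,0,85,0,0,0,0,0,0,85,0,0,0,0,0,0,85,0,0,0,0,0,0,85,0,0,0,0,0,0,85,0,0,0,0,0,0,85,0,0,0,0,0,0,85,0,0,0,0,0,0,85,0,0,0,0,0,0,85,0,0,0,0,0,0,85,0,0,0,0,0,0,85,0,0,0.02,0,0,0,85,0,0,0.03,0,0,0,85,0,0,0.033,0,0,0,85,0,0,0.036,0,0,0,85,0,0,0.036,0,0,0,85]
}}

```text
clock: 4.13
tcp_pos: [0.4181, -0.2826, -0.0009]
tcp_rot: [-2.178, -2.263, 0.0]
force: [-0.5, 0.3, 0.3]
width: 0.848
grasp_force: 0.0
```

Request:
{"op": "send_rows", "data": {
  "steps": [0,0,0.003,0,0,0,85,0,0,0.003,0,0,0,85,0,0,0.006,0,0,0,85,0,0,0.006,0,0,0,85]
}}

```text
clock: 4.47
tcp_pos: [0.4184, -0.2829, -0.0066]
tcp_rot: [2.178, 2.264, 0.0]
force: [-0.7, 0.2, 0.6]
width: 0.852
grasp_force: 0.0
```

Request:
{"op": "send_rows", "data": {
  "steps": [0,0,0.002,0,0,0,85,0,0,0.004,0,0,0,85,0,0,0.004,0,0,0,85]
}}

```text
clock: 4.72
tcp_pos: [0.4182, -0.2828, -0.0108]
tcp_rot: [-2.178, -2.263, 0.0]
force: [-0.6, -0.5, -0.6]
width: 0.85
grasp_force: 0.0
```

Request:
{"op": "send_rows", "data": {
  "steps": [0,0,0.001,0,0,0,85,0,0,0.002,0,0,0,85,0,0,0.002,0,0,0,85]
}}

```text
clock: 4.97
tcp_pos: [0.4183, -0.2828, -0.0127]
tcp_rot: [-2.178, -2.263, 0.0]
force: [-0.8, -0.2, 0.0]
width: 0.853
grasp_force: 0.0
```

Request:
{"op": "send_rows", "data": {
  "steps": [0,0,0.001,0,0,0,85,0,0,0.002,0,0,0,85,0,0,0.002,0,0,0,85]
}}

```text
clock: 5.22
tcp_pos: [0.4183, -0.2828, -0.0147]
tcp_rot: [-2.178, -2.264, 0.0]
force: [0.7, 0.3, 0.1]
width: 0.849
grasp_force: 0.0
```

Request:
{"op": "send_rows", "data": {
  "steps": [0,0,0,0,0,0,10,0,0,0,0,0,0,10,0,0,0,0,0,0,10,0,0,0,0,0,0,10,0,0,0,0,0,0,10,0,0,0,0,0,0,10,0,0,0,0,0,0,10,0,0,0,0,0,0,10,0,0,0,0,0,0,10,0,0,0,0,0,0,10,0,0,0,0,0,0,10],
  "force": 30
}}

```text
clock: 6.13
tcp_pos: [0.4181, -0.2829, -0.0145]
tcp_rot: [-2.178, -2.263, 0.0]
force: [0.1, -0.8, 1.2]
width: 0.277
grasp_force: 30.0
```

```bash
python3 plan.py .418,-.283,.11,92.2 .6124,.2555,.11,93.8 .6124,.2555,.03,93.8
```

```text
t 6.13 pos [ 0.4181 -0.2829 -0.0145] yaw 92.2 w 0.277 gf 30.0 F [ 0.1 -0.8  1.2]
[-0.0001, -0.0001, -0.1245] [-0.0005, -0.0001, -0.0001]
[0.5305, 0.2148, -0.1246] [-0.0005, -0.0001, -0.028]
[0.5305, 0.2148, -0.0446] [-0.0005, -0.0001, -0.028]
```

Request:
{"op": "send_rows", "data": {
  "steps": [0,0,-0.03,0,0,0,10,0,0,-0.07,0,0,0,10,0,0,-0.11,0,0,0,10,0.035,0.014,-0.1245,0,0,-0.002,10,0.07,0.028,-0.1245,0,0,-0.004,10,0.105,0.042,-0.1245,0,0,-0.006,10,0.14,0.057,-0.1245,0,0,-0.008,10,0.177,0.071,-0.1245,0,0,-0.01,10,0.212,0.085,-0.1245,0,0,-0.012,10,0.248,0.1,-0.1245,0,0,-0.014,10,0.283,0.115,-0.1245,0,0,-0.016,10,0.318,0.129,-0.1245,0,0,-0.018,10,0.354,0.143,-0.1245,0,0,-0.02,10,0.39,0.157,-0.1245,0,0,-0.022,10,0.425,0.172,-0.1245,0,0,-0.024,10,0.46,0.186,-0.1245,0,0,-0.026,10,0.495,0.2,-0.1245,0,0,-0.027,10,0.52,0.21,-0.1245,0,0,-0.028,10,0.5305,0.2148,-0.1245,0,0,-0.028,10,0.5305,0.2148,-0.1245,0,0,-0.028,10]
}}

```text
clock: 7.8
tcp_pos: [0.6118, 0.2607, 0.1087]
tcp_rot: [-2.139, -2.297, -0.002]
force: [-0.5, 0.7, -3.8]
width: 0.278
grasp_force: 30.0
```

```bash
python3 plan.py .6124,.2555,.03,93.8 .6124,.2555,-.003,93.8; python3 - <<'E'
from h import *
for k in("top","scene"): cv2.imwrite(f"pics/{k}2.png",cams.get_image(k)[...,::-1])
p=sensors.observe()["tcp_pos"];print(w2px([p],"scene"))
a=cv2.resize(cv2.imread("pics/scene2.png")[100:290,130:330],None,fx=3,fy=3,interpolation=cv2.INTER_CUBIC)
cv2.imwrite("pics/m3.png",a)
E
```

```text
t 7.8 pos [0.6118 0.2607 0.1087] yaw 94.1 w 0.278 gf 30.0 F [-0.5  0.7 -3.8]
[-0.0055, 0.0003, 0.0787] [-0.0009, -0.0032, 0.0052]
[-0.0056, 0.0003, 0.1117] [-0.0009, -0.0032, 0.0052]
[[177.43022897 205.26567324]]
```

View pics/m3.png

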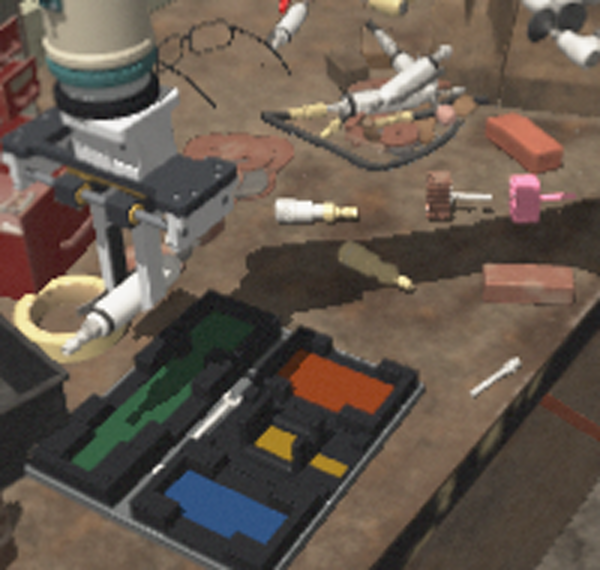

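The grinder hangs level over the green nest at (130,310), tail towards the camera side and stone towards the bay. I'll re-read the settled pose.

```bash
python3 plan.py .6124,.2555,.03,93.8 .6124,.2555,-.003,93.8
```

```text
t 7.9 pos [0.6115 0.2547 0.1087] yaw 93.85 w 0.274 gf 30.0 F [ 0.7 -1.3 -4.6]
[0.0009, 0.0012, 0.0787] [-0.0026, 0.0017, 0.0008]
[0.0009, 0.0013, 0.1117] [-0.0026, 0.0017, 0.0008]
```

Settled on target. Now I lower it, slowly near the floor.

Request:
{"op": "send_rows", "data": {
  "steps": [0,0,0.035,0,0,0,10,0,0,0.07,0,0,0,10,0,0,0.09,0,0,0,10,0,0,0.1,0,0,0,10,0,0,0.105,0,0,0,10,0,0,0.109,0,0,0,10,0,0,0.111,0,0,0,10,0,0,0.111,0,0,0,10]
}}

```text
clock: 8.57
tcp_pos: [0.6135, 0.2556, 0.0]
tcp_rot: [2.146, 2.293, 0.003]
force: [1.1, -0.4, -3.3]
width: 0.274
grasp_force: 30.0
```

Request:
{"op": "send_rows", "data": {
  "steps": [0,0,0.002,0,0,0,10,0,0,0.003,0,0,0,10,0,0,0.003,0,0,0,10]
}}

```text
clock: 8.82
tcp_pos: [0.6139, 0.256, -0.0019]
tcp_rot: [2.146, 2.293, 0.004]
force: [-1.5, -0.3, 4.0]
width: 0.273
grasp_force: 30.0
```

Request:
{"op": "send_rows", "data": {
  "steps": [0,0,0.001,0,0,0,10,0,0,0.0015,0,0,0,10,0,0,0.0015,0,0,0,10]
}}

```text
clock: 9.07
tcp_pos: [0.6139, 0.256, -0.0019]
tcp_rot: [2.145, 2.293, 0.004]
force: [-3.6, -1.7, 15.9]
width: 0.275
grasp_force: 30.0
```

Request:
{"op": "send_rows", "data": {
  "steps": [0,0,-0.002,0,0,0,50,0,0,-0.002,0,0,0,50,0,0,-0.002,0,0,0,50,0,0,-0.002,0,0,0,50,0,0,-0.04,0,0,0,50,0,0,-0.08,0,0,0,80,0,0,-0.12,0,0,0,80,0,0,-0.12,0,0,0,80]
}}

```text
clock: 9.73
tcp_pos: [0.6179, 0.2584, 0.1227]
tcp_rot: [2.144, 2.29, 0.021]
force: [1.7, 0.4, 0.0]
width: 0.673
grasp_force: 0.0
```

```bash
python3 plan.py .5735,-.1567,.10,31.4 .5735,-.1567,-.006,31.4
```

```text
t 9.73 pos [0.6179 0.2584 0.1227] yaw 93.78 w 0.673 gf 0.0 F [1.7 0.4 0. ]
[-0.4114, -0.072, 0.0194] [0.0087, -0.0121, 1.0888]
[-0.412, -0.0733, 0.1254] [0.0087, -0.0121, 1.0888]
```

Request:
{"op": "send_rows", "data": {
  "steps": [-0.04,-0.007,0.002,0,0,0.1,75,-0.08,-0.014,0.004,0,0,0.21,75,-0.12,-0.021,0.006,0,0,0.32,75,-0.16,-0.028,0.008,0,0,0.43,75,-0.2,-0.035,0.01,0,0,0.54,75,-0.24,-0.042,0.012,0,0,0.65,75,-0.28,-0.049,0.014,0,0,0.76,75,-0.32,-0.056,0.016,0,0,0.87,75,-0.36,-0.063,0.018,0,0,0.98,75,-0.39,-0.069,0.019,0,0,1.06,75,-0.41,-0.072,0.019,0,0,1.089,75,-0.41,-0.072,0.019,0,0,1.089,75,-0.41,-0.072,0.019,0,0,1.089,75,-0.41,-0.072,0.019,0,0,1.089,75]
}}

```text
clock: 10.9
tcp_pos: [0.5684, -0.1565, 0.0953]
tcp_rot: [-3.022, -0.853, -0.001]
force: [0.4, 0.1, -0.2]
width: 0.751
grasp_force: 0.0
```

```bash
python3 plan.py .5735,-.1567,.06,31.4 .5735,-.1567,-.003,31.4; python3 - <<'E'
from h import *
a=cams.get_image("scene")[...,::-1];t=cams.get_image("top")[...,::-1];cv2.imwrite("pics/scene3.png",a);cv2.imwrite("pics/top3.png",t)
p=np.array(sensors.observe()["tcp_pos"]);print(p,w2px([p],"scene")-[250,60])
b=cv2.resize(a[60:200,210:360],None,fx=4,fy=4,interpolation=cv2.INTER_CUBIC);c=cv2.resize(t[145:210,100:225],(600,312),interpolation=cv2.INTER_CUBIC)
c=cv2.resize(t[145:255,100:225],(200,176),interpolation=cv2.INTER_CUBIC);d=cv2.resize(a[185:270,130:240],(200,155),interpolation=cv2.INTER_CUBIC)
o=np.zeros((560,800,3),np.uint8);o[:,:600]=b;o[:176,600:]=c;o[180:335,600:]=d;cv2.imwrite("pics/m4.png",o)
E
```

```text
t 10.9 pos [ 0.5684 -0.1565  0.0953] yaw 31.53 w 0.751 gf 0.0 F [ 0.4  0.1 -0.2]
[0.0042, 0.0029, 0.0353] [-0.0012, -0.0009, 0.0023]
[0.0042, 0.003, 0.0983] [-0.0012, -0.0009, 0.0023]
[ 0.56849243 -0.15585207  0.0953514 ] [[28.03706033 85.97810886]]
```

View pics/m4.png

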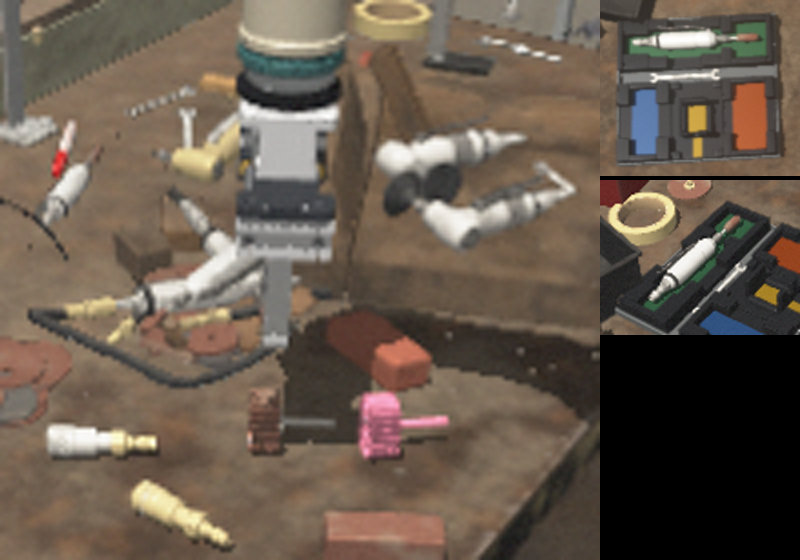

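The picture shows the grinder lying in the green nest with its stone in the bay. The gripper is over the brown wheel, with its near fingertip at (275,347), i.e. scene px (278.8,146.8). I'll check the tip height with that finger.

```bash
python3 - <<'E'
from h import *
s=sensors.observe();p=np.array(s["tcp_pos"]);y=R.from_rotvec(s["tcp_rot"]).as_matrix()[:,1]
for sg in(1,-1):
  for dz in(0,.01,.015,.02): print(sg,dz,w2px([p+sg*y*.041+[0,0,dz]],"scene").round(1))
E
python3 plan.py .5735,-.1567,.06,31.4 .5735,-.1567,-.003,31.4
```

```text
1 0 [[278.  139.5]]
1 0.01 [[278.1 136.8]]
1 0.015 [[278.2 135.5]]
1 0.02 [[278.3 134.1]]
-1 0 [[278.1 152.8]]
-1 0.01 [[278.3 150. ]]
-1 0.015 [[278.4 148.6]]
-1 0.02 [[278.4 147.2]]
t 11.0 pos [ 0.5685 -0.1559  0.0954] yaw 31.61 w 0.749 gf 0.0 F [-0.1  0.1 -0.1]
[0.0038, 0.0034, 0.0354] [-0.0011, -0.0008, 0.0037]
[0.0037, 0.0035, 0.0984] [-0.0011, -0.0008, 0.0037]
```

Request:
{"op": "send_rows", "data": {
  "steps": [0.0037,0.0035,0.03,0,0,0.0037,75,0.0037,0.0035,0.06,0,0,0.0037,75,0.0037,0.0035,0.085,0,0,0.0037,75,0.0037,0.0035,0.1,0,0,0.0037,75,0.0037,0.0035,0.1014,0,0,0.0037,75,0.0037,0.0035,0.1014,0,0,0.0037,75,0.0037,0.0035,0.1014,0,0,0.0037,62,0.0037,0.0035,0.1014,0,0,0.0037,57,0.0037,0.0035,0.1014,0,0,0.0037,53,0.0037,0.0035,0.1014,0,0,0.0037,50,0.0037,0.0035,0.1014,0,0,0.0037,40,0.0037,0.0035,0.1014,0,0,0.0037,30,0.0037,0.0035,0.1014,0,0,0.0037,30,0.0037,0.0035,0.1014,0,0,0.0037,30],
  "force": 20
}}

```text
clock: 12.17
tcp_pos: [0.5738, -0.1596, -0.0049]
tcp_rot: [3.025, 0.845, 0.003]
force: [-0.4, 1.0, 6.6]
width: 0.511
grasp_force: 20.0
```

```bash
python3 plan.py .5735,-.1567,.12,31.4 .4885,.2315,.12,3.8
```

```text
t 12.17 pos [ 0.5738 -0.1596 -0.0049] yaw 31.19 w 0.511 gf 20.0 F [-0.4  1.   6.6]
[0.0014, -0.0025, -0.1249] [0.0011, -0.0013, -0.0036]
[0.1297, -0.3786, -0.1252] [0.0008, -0.0016, 0.4781]
```

Request:
{"op": "send_rows", "data": {
  "steps": [0,0,-0.03,0,0,0,30,0,0,-0.07,0,0,0,30,0,0,-0.11,0,0,0,30,0.01,-0.03,-0.125,0,0,0.04,30,0.021,-0.062,-0.125,0,0,0.08,30,0.032,-0.094,-0.125,0,0,0.12,30,0.043,-0.126,-0.125,0,0,0.16,30,0.054,-0.158,-0.125,0,0,0.2,30,0.065,-0.19,-0.125,0,0,0.24,30,0.076,-0.222,-0.125,0,0,0.28,30,0.087,-0.254,-0.125,0,0,0.32,30,0.098,-0.286,-0.125,0,0,0.36,30,0.109,-0.318,-0.125,0,0,0.4,30,0.12,-0.35,-0.125,0,0,0.44,30,0.126,-0.368,-0.125,0,0,0.465,30,0.1297,-0.3786,-0.125,0,0,0.478,30,0.1297,-0.3786,-0.125,0,0,0.478,30,0.1297,-0.3786,-0.125,0,0,0.478,30,0.1297,-0.3786,-0.125,0,0,0.478,30]
}}

```text
clock: 13.75
tcp_pos: [0.4881, 0.23, 0.1191]
tcp_rot: [3.139, 0.102, 0.0]
force: [0.6, -0.4, -0.2]
width: 0.513
grasp_force: 20.0
```

```bash
python3 plan.py .4885,.2315,.06,3.8
```

```text
t 13.75 pos [0.4881 0.23   0.1191] yaw 3.74 w 0.513 gf 20.0 F [ 0.6 -0.4 -0.2]
[0.0005, -0.0015, 0.0591] [0.001, 0.0, -0.0011]
```

Request:
{"op": "send_rows", "data": {
  "steps": [-0.0005,-0.0015,0.03,0,0,0,30,-0.0005,-0.0015,0.06,0,0,0,30,-0.0005,-0.0015,0.08,0,0,0,30,-0.0005,-0.0015,0.09,0,0,0,30,-0.0005,-0.0015,0.096,0,0,0,30,-0.0005,-0.0015,0.1,0,0,0,30,-0.0005,-0.0015,0.103,0,0,0,30,-0.0005,-0.0015,0.103,0,0,0,30]
}}

```text
clock: 14.42
tcp_pos: [0.4879, 0.233, 0.0165]
tcp_rot: [-3.14, -0.104, -0.002]
force: [-1.1, 0.6, -0.7]
width: 0.509
grasp_force: 20.0
```

Request:
{"op": "send_rows", "data": {
  "steps": [0,0.001,0.002,0,0,0,30,0,0.001,0.004,0,0,0,30,0,0.001,0.005,0,0,0,30,0,0.001,0.005,0,0,0,30]
}}

```text
clock: 14.75
tcp_pos: [0.4874, 0.2322, 0.0112]
tcp_rot: [-3.14, -0.105, -0.0]
force: [-0.3, 0.6, -0.8]
width: 0.512
grasp_force: 20.0
```

Request:
{"op": "send_rows", "data": {
  "steps": [0,0,0.001,0,0,0,30,0,0,0.002,0,0,0,30,0,0,0.002,0,0,0,30]
}}

```text
clock: 15.0
tcp_pos: [0.4872, 0.2321, 0.009]
tcp_rot: [3.14, 0.105, -0.0]
force: [-1.3, 0.2, -0.3]
width: 0.512
grasp_force: 20.0
```

Request:
{"op": "send_rows", "data": {
  "steps": [0,0,0.001,0,0,0,30,0,0,0.002,0,0,0,30,0,0,0.002,0,0,0,30]
}}

```text
clock: 15.25
tcp_pos: [0.4876, 0.232, 0.0081]
tcp_rot: [-3.139, -0.104, -0.001]
force: [-0.7, -0.8, 9.1]
width: 0.509
grasp_force: 20.0
```

Request:
{"op": "send_rows", "data": {
  "steps": [0,0,0.001,0,0,0,30,0,0,0.0015,0,0,0,30,0,0,0.0015,0,0,0,30]
}}

```text
clock: 15.5
tcp_pos: [0.4877, 0.2317, 0.0073]
tcp_rot: [-3.14, -0.104, -0.001]
force: [-3.0, -1.4, 14.9]
width: 0.513
grasp_force: 20.0
```

Request:
{"op": "send_rows", "data": {
  "steps": [0,0,-0.002,0,0,0,68,0,0,-0.002,0,0,0,68,0,0,-0.002,0,0,0,68,0,0,-0.002,0,0,0,68,0,0,-0.03,0,0,0,68,0,0,-0.07,0,0,0,68,0,0,-0.1,0,0,0,68,0,0,-0.1,0,0,0,68,0,0,-0.1,0,0,0,68]
}}

```text
clock: 16.25
tcp_pos: [0.4884, 0.2328, 0.1069]
tcp_rot: [-3.138, -0.105, -0.005]
force: [-0.2, 0.3, -0.5]
width: 0.679
grasp_force: 0.0
```

```bash
python3 plan.py .680,-.0615,.08,32.6
```

```text
t 16.25 pos [0.4884 0.2328 0.1069] yaw 3.82 w 0.679 gf 0.0 F [-0.2  0.3 -0.5]
[0.1715, 0.3064, 0.027] [-0.0007, -0.0035, -0.5022]
```

Request:
{"op": "send_rows", "data": {
  "steps": [0.017,0.031,0,0,0,-0.05,65,0.034,0.061,0,0,0,-0.1,65,0.051,0.092,0,0,0,-0.15,65,0.069,0.123,0,0,0,-0.2,65,0.086,0.153,0,0,0,-0.25,65,0.103,0.184,0,0,0,-0.3,65,0.12,0.214,0,0,0,-0.35,65,0.137,0.245,0,0,0,-0.4,65,0.155,0.276,0.01,0,0,-0.45,65,0.166,0.297,0.02,0,0,-0.49,65,0.1715,0.3064,0.027,0,0,-0.502,65,0.1715,0.3064,0.027,0,0,-0.502,65,0.1715,0.3064,0.027,0,0,-0.502,65,0.1715,0.3064,0.027,0,0,-0.502,65]
}}

```text
clock: 17.42
tcp_pos: [0.6778, -0.0591, 0.0781]
tcp_rot: [-3.012, -0.883, 0.002]
force: [-0.4, -0.2, -0.1]
width: 0.649
grasp_force: 0.0
```

```bash
python3 plan.py .680,-.0615,-.016,32.6; python3 - <<'E'
from h import *
t=cams.get_image("top")[...,::-1];a=cams.get_image("scene")[...,::-1];cv2.imwrite("pics/scene4.png",a)
b=cv2.resize(t[145:255,100:225],(500,440),interpolation=cv2.INTER_CUBIC);d=cv2.resize(a[190:290,135:275],(300,214),interpolation=cv2.INTER_CUBIC)
o=np.zeros((440,800,3),np.uint8);o[:,:500]=b;o[:214,500:]=d;o[220:,500:]=cv2.resize(a[100:203,180:320],(300,220));cv2.imwrite("pics/m5.png",o)
E
```

```text
t 17.42 pos [ 0.6778 -0.0591  0.0781] yaw 32.68 w 0.649 gf 0.0 F [-0.4 -0.2 -0.1]
[0.0006, 0.0035, 0.0941] [-0.0027, 0.0003, 0.0014]
```

View pics/m5.png

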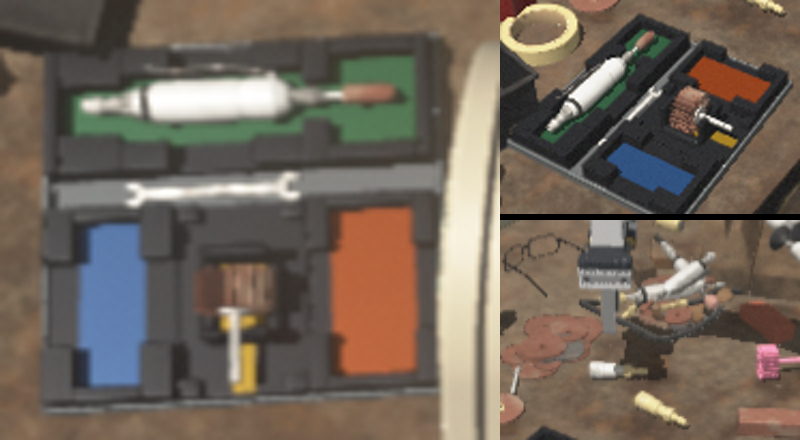

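Grinder and wheel are both in place: stone in the bay at (370,93), shank through the fork at (235,350). The gripper is over the silver coupler, so I pick it now.

Request:
{"op": "send_rows", "data": {
  "steps": [0.0006,0.0035,0.03,0,0,0,65,0.0006,0.0035,0.06,0,0,0,65,0.0006,0.0035,0.08,0,0,0,65,0.0006,0.0035,0.09,0,0,0,65,0.0006,0.0035,0.0935,0,0,0,65,0.0006,0.0035,0.0935,0,0,0,65,0.0006,0.0035,0.0935,0,0,0,10,0.0006,0.0035,0.0935,0,0,0,10,0.0006,0.0035,0.0935,0,0,0,10,0.0006,0.0035,0.0935,0,0,0,10,0.0006,0.0035,0.0935,0,0,0,10,0.0006,0.0035,0.0935,0,0,0,10,0.0006,0.0035,0.0935,0,0,0,10,0.0006,0.0035,0.0935,0,0,0,10,0.0006,0.0035,0.0935,0,0,0,10],
  "force": 25
}}

```text
clock: 18.77
tcp_pos: [0.6812, -0.0644, -0.0145]
tcp_rot: [-3.015, -0.881, -0.0]
force: [-2.6, 1.5, 5.1]
width: 0.266
grasp_force: 25.0
```

```bash
python3 plan.py .680,-.0615,.09,32.6 .490,.315,.09,3.8
```

```text
t 18.77 pos [ 0.6812 -0.0644 -0.0145] yaw 32.58 w 0.266 gf 25.0 F [-2.6  1.5  5.1]
[0.0006, -0.0031, -0.1045] [-0.0005, -0.0003, -0.0003]
[0.0433, -0.4227, -0.1043] [-0.0006, -0.0001, 0.5023]
```

Request:
{"op": "send_rows", "data": {
  "steps": [0,0,-0.035,0,0,0,10,0,0,-0.075,0,0,0,10,0.003,-0.02,-0.1045,0,0,0.02,10,0.006,-0.055,-0.1045,0,0,0.06,10,0.01,-0.09,-0.1045,0,0,0.1,10,0.014,-0.125,-0.1045,0,0,0.14,10,0.017,-0.16,-0.1045,0,0,0.18,10,0.02,-0.195,-0.1045,0,0,0.22,10,0.024,-0.23,-0.1045,0,0,0.26,10,0.027,-0.265,-0.1045,0,0,0.3,10,0.031,-0.3,-0.1045,0,0,0.34,10,0.034,-0.335,-0.1045,0,0,0.38,10,0.038,-0.37,-0.1045,0,0,0.43,10,0.041,-0.4,-0.1045,0,0,0.48,10,0.0433,-0.4225,-0.1045,0,0,0.502,10,0.0433,-0.4225,-0.1045,0,0,0.502,10,0.0433,-0.4225,-0.1045,0,0,0.502,10,0.0433,-0.4225,-0.1045,0,0,0.502,10]
}}

```text
clock: 20.27
tcp_pos: [0.4909, 0.3132, 0.0893]
tcp_rot: [3.138, 0.104, 0.001]
force: [-0.1, -0.7, -1.3]
width: 0.267
grasp_force: 25.0
```

```bash
python3 plan.py .490,.3145,.002,3.8
```

```text
t 20.27 pos [0.4909 0.3132 0.0893] yaw 3.78 w 0.267 gf 25.0 F [-0.1 -0.7 -1.3]
[-0.0008, -0.0015, 0.0873] [0.0014, -0.0005, -0.0004]
```

Request:
{"op": "send_rows", "data": {
  "steps": [0,-0.001,0.03,0,0,0,10,0,-0.001,0.06,0,0,0,10,0,-0.001,0.078,0,0,0,10,0,-0.001,0.086,0,0,0,10,0,-0.001,0.089,0,0,0,10,0,-0.001,0.0905,0,0,0,10,0,-0.001,0.0905,0,0,0,10]
}}

```text
clock: 20.85
tcp_pos: [0.4913, 0.3151, -0.0002]
tcp_rot: [-3.139, -0.103, -0.002]
force: [0.6, -0.4, -0.4]
width: 0.266
grasp_force: 25.0
```

Request:
{"op": "send_rows", "data": {
  "steps": [0,0,0.001,0,0,0,10,0,0,0.0015,0,0,0,10,0,0,0.0015,0,0,0,10]
}}

```text
clock: 21.1
tcp_pos: [0.4906, 0.3158, -0.0016]
tcp_rot: [-3.139, -0.104, -0.002]
force: [0.2, 0.3, -1.4]
width: 0.259
grasp_force: 25.0
```

Another 1–2 mm to contact, then release and rise.

Request:
{"op": "send_rows", "data": {
  "steps": [0,0,0.001,0,0,0,10,0,0,0.002,0,0,0,10,0,0,0.002,0,0,0,10]
}}

```text
clock: 21.35
tcp_pos: [0.4906, 0.3159, -0.0019]
tcp_rot: [-3.139, -0.104, -0.002]
force: [-3.5, -2.4, 15.4]
width: 0.263
grasp_force: 25.0
```

Request:
{"op": "send_rows", "data": {
  "steps": [0,0,-0.001,0,0,0,45,0,0,-0.001,0,0,0,45,0,0,-0.001,0,0,0,45,0,0,-0.001,0,0,0,45,0,0,-0.001,0,0,0,45,0,0,-0.03,0,0,0,45,0,0,-0.07,0,0,0,45,0,0,-0.1,0,0,0,60,0,0,-0.1,0,0,0,70,0,0,-0.1,0,0,0,70]
}}

```text
clock: 22.18
tcp_pos: [0.4913, 0.3163, 0.0972]
tcp_rot: [-3.138, -0.105, -0.005]
force: [-0.3, -0.0, -0.3]
width: 0.629
grasp_force: 0.0
```

```bash
python3 plan.py .4231,-.0856,.08,32.9
```

```text
t 22.18 pos [0.4913 0.3163 0.0972] yaw 3.82 w 0.629 gf 0.0 F [-0.3 -0.  -0.3]
[-0.0949, 0.3965, 0.0161] [-0.0011, -0.0037, -0.5076]
```

Request:
{"op": "send_rows", "data": {
  "steps": [-0.009,0.036,0,0,0,-0.04,70,-0.017,0.072,0,0,0,-0.09,70,-0.026,0.108,0,0,0,-0.14,70,-0.034,0.144,0,0,0,-0.19,70,-0.043,0.18,0,0,0,-0.24,70,-0.052,0.216,0,0,0,-0.29,70,-0.06,0.252,0,0,0,-0.34,70,-0.069,0.288,0,0,0,-0.39,70,-0.078,0.324,0,0,0,-0.44,70,-0.086,0.36,0.008,0,0,-0.48,70,-0.092,0.385,0.016,0,0,-0.5076,70,-0.0949,0.3965,0.016,0,0,-0.5076,70,-0.0949,0.3965,0.016,0,0,-0.5076,70,-0.0949,0.3965,0.016,0,0,-0.5076,70,-0.0949,0.3965,0.016,0,0,-0.5076,70]
}}

```text
clock: 23.43
tcp_pos: [0.4217, -0.0851, 0.0791]
tcp_rot: [-3.011, -0.891, 0.001]
force: [0.1, 0.7, -0.4]
width: 0.702
grasp_force: 0.0
```

```bash
python3 plan.py .4231,-.0856,-.0135,32.9
```

```text
t 23.43 pos [ 0.4217 -0.0851  0.0791] yaw 32.97 w 0.702 gf 0.0 F [ 0.1  0.7 -0.4]
[0.0009, 0.0013, 0.0926] [-0.0012, 0.0001, 0.0013]
```

Request:
{"op": "send_rows", "data": {
  "steps": [0.0009,0.0013,0.03,0,0,0,70,0.0009,0.0013,0.06,0,0,0,70,0.0009,0.0013,0.08,0,0,0,70,0.0009,0.0013,0.09,0,0,0,70,0.0009,0.0013,0.0925,0,0,0,70,0.0009,0.0013,0.0925,0,0,0,70,0.0009,0.0013,0.0925,0,0,0,20,0.0009,0.0013,0.0925,0,0,0,20,0.0009,0.0013,0.0925,0,0,0,20,0.0009,0.0013,0.0925,0,0,0,20,0.0009,0.0013,0.0925,0,0,0,20,0.0009,0.0013,0.0925,0,0,0,20,0.0009,0.0013,0.0925,0,0,0,20,0.0009,0.0013,0.0925,0,0,0,20],
  "force": 25
}}

```text
clock: 24.6
tcp_pos: [0.4236, -0.0868, -0.0125]
tcp_rot: [3.013, 0.89, 0.001]
force: [-0.2, 1.2, 5.9]
width: 0.379
grasp_force: 25.0
```

```bash
python3 plan.py .4231,-.0856,.09,32.9 .4945,.1475,.09,3.8
```

```text
t 24.6 pos [ 0.4236 -0.0868 -0.0125] yaw 32.92 w 0.379 gf 25.0 F [-0.2  1.2  5.9]
[0.0003, -0.0012, -0.1025] [0.0004, -0.0007, 0.0003]
[0.1869, -0.1581, -0.1025] [0.0003, -0.0008, 0.5082]
```

Request:
{"op": "send_rows", "data": {
  "steps": [0,0,-0.035,0,0,0,20,0,0,-0.075,0,0,0,20,0.012,-0.01,-0.1025,0,0,0.03,20,0.034,-0.029,-0.1025,0,0,0.09,20,0.058,-0.049,-0.1025,0,0,0.16,20,0.082,-0.069,-0.1025,0,0,0.23,20,0.106,-0.09,-0.1025,0,0,0.3,20,0.13,-0.11,-0.1025,0,0,0.37,20,0.154,-0.13,-0.1025,0,0,0.44,20,0.175,-0.148,-0.1025,0,0,0.49,20,0.1869,-0.158,-0.1025,0,0,0.508,20,0.1869,-0.158,-0.1025,0,0,0.508,20,0.1869,-0.158,-0.1025,0,0,0.508,20,0.1869,-0.158,-0.1025,0,0,0.508,20]
}}

```text
clock: 25.77
tcp_pos: [0.4936, 0.1452, 0.0892]
tcp_rot: [3.138, 0.102, -0.002]
force: [-0.5, 0.1, -0.0]
width: 0.376
grasp_force: 25.0
```

```bash
python3 plan.py .4945,.1475,.002,3.8
```

```text
t 25.77 pos [0.4936 0.1452 0.0892] yaw 3.74 w 0.376 gf 25.0 F [-0.5  0.1 -0. ]
[0.0012, -0.0024, 0.0872] [0.0017, 0.0016, -0.0011]
```

Request:
{"op": "send_rows", "data": {
  "steps": [0.001,-0.001,0.03,0,0,0,20,0.001,-0.001,0.06,0,0,0,20,0.001,-0.001,0.078,0,0,0,20,0.001,-0.001,0.085,0,0,0,20,0.001,-0.001,0.088,0,0,0,20,0.001,-0.001,0.0895,0,0,0,20,0.001,-0.001,0.0895,0,0,0,20]
}}

```text
clock: 26.35
tcp_pos: [0.4959, 0.1478, 0.0008]
tcp_rot: [-3.14, -0.102, -0.002]
force: [-0.1, -0.2, -0.6]
width: 0.379
grasp_force: 25.0
```

Request:
{"op": "send_rows", "data": {
  "steps": [0,0,0.001,0,0,0,20,0,0,0.0015,0,0,0,20,0,0,0.0015,0,0,0,20]
}}

```text
clock: 26.6
tcp_pos: [0.4964, 0.1482, 0.0001]
tcp_rot: [-3.14, -0.103, -0.004]
force: [0.0, 0.3, 5.1]
width: 0.379
grasp_force: 25.0
```

Request:
{"op": "send_rows", "data": {
  "steps": [0,0,0,0,0,0,55,0,0,0,0,0,0,55,0,0,0,0,0,0,55,0,0,0,0,0,0,55,0,0,0,0,0,0,55,0,0,-0.03,0,0,0,55,0,0,-0.07,0,0,0,55,0,0,-0.11,0,0,0,55,0,0.04,-0.13,0,0,0,55,0,0.08,-0.13,0,0,0,55,0,0.12,-0.13,0,0,0,55,0,0.16,-0.13,0,0,0,55,0,0.2,-0.13,0,0,0,55,0,0.24,-0.13,0,0,0,55,0,0.28,-0.13,0,0,0,55,0,0.32,-0.13,0,0,0,55,0,0.36,-0.13,0,0,0,55,0,0.36,-0.13,0,0,0,55]
}}

```text
clock: 28.1
tcp_pos: [0.5178, -0.222, 0.128]
tcp_rot: [3.135, 0.084, -0.001]
force: [0.3, -0.7, -0.3]
width: 0.55
grasp_force: 0.0
```

```bash
python3 - <<'E'
from h import *
t=cams.get_image("top")[...,::-1];a=cams.get_image("scene")[...,::-1]
D=lambda x,y,a,dx,dy:tuple((R.from_euler("z",a,degrees=True).apply([dx,dy,0])+[x,y,0])[:2])
P=dict(coupler=(.482,.3145,93.8),block=(.4945,.1475,93.8),wheel=(*D(.4885,.2315,93.8,0,.022),93.8),grinder=(*D(.6135,.2395,3.8,.005,0),3.8))
for k in P: PARTS[k]=[np.array(q)+[0,0,.0126] for q in PARTS[k]]
b=cv2.resize(t[145:255,100:225],None,fx=4,fy=4,interpolation=cv2.INTER_CUBIC)
overlay(b,P,"top",np.array([100,145]),4)
d=cv2.resize(a[190:290,135:235],(300,300),interpolation=cv2.INTER_CUBIC)
overlay(d,P,"scene",np.array([135,190]),3)
o=np.zeros((440,800,3),np.uint8);o[:,:500]=b;o[:300,500:]=d;o[305:,500:]=cv2.resize(a[120:190,195:350],(300,135));cv2.imwrite("pics/m6.png",o)
E
```

```text
(no output)
```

View pics/m6.png

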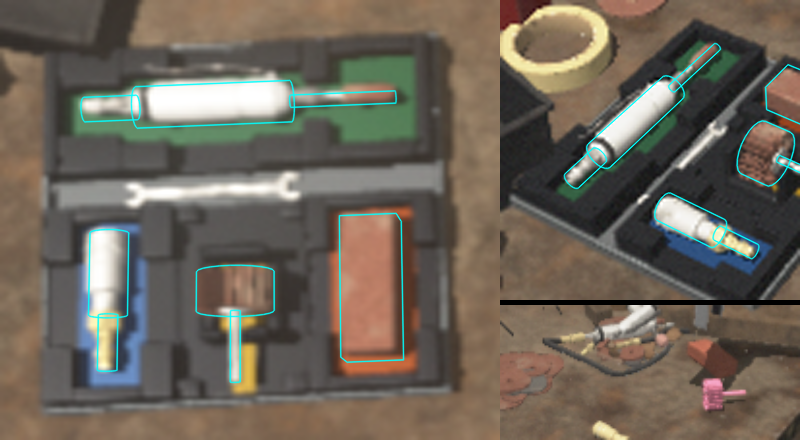

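All four parts match their target outlines within 1–2 px: coupler (105,300), wheel (235,290), block (370,285), grinder (215,102). The brass coupler and compound bar have not been disturbed. I'm handing in.

```bash
python3 -c "
from workcell import ticket
print(ticket.job_done())"
```

```text
the job is handed in; nothing more can be done
None
```

The job is handed in at about 28 s: grinder, silver coupler, rubbing block and flap wheel are all down in their nests within about 2 mm in the last picture, the brass coupler and compound bar were never touched, and no verdict came back.

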